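# Put the soldering tools back in their holders

## Robot

A 6-joint arm with a two-finger parallel gripper is mounted at the origin on the work surface. World frame = base frame: x ahead of the robot, y to its left, z up, the work surface at z = 0. Lengths are in m, angles in rad, forces in N, time in s.
With the tool pointing down it reaches from about 0.225 to 0.875 m from the base axis. Payload 3.4 kg.
Tool frame: the origin (TCP) lies at the very end of the fingers, on their centre line; the grasp point (between the pads) lies 19 mm behind it; z points along the fingers, y is the line along which they close (so a half turn about z gives the same grasp; the last joint's range is limited). The gripper opens to 85 mm and grips with 20 to 120 N. Pads are 22 mm wide; open, the fingers measure 114 mm over their backs; the gripper's body (76 mm by 85 mm) begins 54 mm behind the grasp point. The pads swing forward as they close: fully open they stand 13 mm farther back than shut.
Start: joints at [-1.435, 0.276, 1.505, -0, 1.361, -0.121], TCP at [0.146, -0.556, 0.231] pointing down, gripper open.
Joint ranges: [-2.89, 2.89], [-0.75, 2.08], [0.22, 2.7], [-1.18, 4.32], [0.11, 2.71], [-2.7, 2.7]. Speed limits (rad/s): [2.57, 2.57, 3.14, 3.14, 3.14, 3.14].

## Interface

Orientations are given as a unit quaternion [w, x, y, z].
In Python, from rig import get_state, optics, sign_off gives the robot as it stands.
- The arm moves only by the tool send_rows, never from a script. Its argument "increments" is a list of rows, each an object with "gripper": the gripper's target within -1 to 1 (shut at 1, half-way at 0, fully open at -1); "linear": the shift along the world's x, y, z in m, a list of three; "delta_rot": the turn, a rotation vector about the world's x, y, z in rad, a list of three. In form: [{"gripper": gripper, "linear": [dx, dy, dz], "delta_rot": [rx, ry, rz]}, ...]. A call has 1 to 8 rows; each row is the pose to reach, as a shift and turn from the pose commanded when the call began; what a row does not reach only later rows make up. A row lasts 1/10 s, in which the tool goes at most 50 mm and 8.59 degrees, less where a joint would pass 70% of its speed; a pose out of reach is approached as far as the arm can. A call with a gripper value outside its range is refused whole. The fingers move at their own pace and stop on an object; "newtons" is the grip in N (left out, the last holds). Time passes only in rows, so rows that repeat a pose let the fingers close. It gives the time, the measured TCP pose, the force, the opening and the grip force at its end, in the units of the state.
- get_state(): the state, without advancing time (a new reading comes with each control period).
- optics.get_image(name): name is "side" or "top" or "wrist"; returns a dict with "pixels" (400x640x3 uint8, blue, green, red), "K" (3x3 intrinsics, pixels), "k1" (the pictures are not rectified: a ray, as slopes to the right and down, at radius r is drawn at 1 + k1 r^2 times it, then the intrinsics apply), "rvec" (rotation vector, rad) and "tvec" (3), from world to camera coordinates, as OpenCV has them; the wrist camera has in their place "T_tool_cam" (4x4, takes a point from camera to tool coordinates, whose origin is the TCP and whose axes are the flange's). Camera axes: x right, y down, z forward; pixel columns grow to the right and rows downward; lengths in m; the calibration is good to about 2 mm. A picture is of the moment at which its call begins: read the wrist's pose just before it. There is no depth.
- sign_off(): hands the job in; it is judged then, once.
The state is a dict: "clock": time; "qpos": joint angles; "qd": joint speeds; "effort": joint torques, N m; "position": TCP position; "ee_rot": TCP orientation; "contact_force": force on the tool from outside, world axes, zero at the start; "moment": the same for the moment, N m; "width": finger opening in m; "gripper_force": force on a finger pad.
Only numpy, scipy, OpenCV 4.12 (cv2) and the standard library are available. Lean on these libraries where they do the work, as an engineer would, in place of code of your own. Each camera call takes 0.05 s, during which the arm holds its last target. There are 200 camera calls.

## Task

Tidy the soldering bench: stand each solder reel on the spindle stand of its own colour (the leaded and lead-free solder must not be mixed up), stand the flux bottle in its round well, and lay the desoldering pump in the middle of its cradle, along both V-rests and either way round. Keep the flux bottle upright all the time, and do not shift the half-soldered satellite board lying among the holders.

Things in the scene. Friction and masses are not known exactly. Their poses are not given: they have to be found in the camera images.
- reel_red_c (a point): Reel of leaded solder: silver wire between two RED plastic flanges, standing on one flange (axis vertical). 54 mm across (polygonal to about 1 mm), 44 mm tall, 23 mm bore right through, 0.15-0.3 kg. The point is its centre, on the axis, 22 mm above its underside; z is the reel's axis.
- reel_green_c (a point): Reel of lead-free solder: the same reel with two GREEN flanges. 54 mm across, 44 mm tall, 23 mm bore, 0.15-0.3 kg. The point is its centre, on the axis, 22 mm above its underside; z is the reel's axis.
- flux_c (a point): Flux bottle: white round bottle with a blue band and a yellow dropper cap, standing upright. 34 mm across (up to 62 mm above its underside, then narrowing to a 22 mm cap), 90 mm tall, about 0.06 kg. The point is its centre, on the axis, 45 mm above its underside; z points up to the cap.
- pump_c (a point): Desoldering pump (solder sucker) lying on the bench: blue round barrel 22 mm in diameter from x = -57 to +57 mm, black hexagonal collars (28 mm across flats) centred at x = -62 and +62 mm, white nozzle out to x = +98 mm, plunger knob out to x = -95 mm; 0.08 kg, balanced near its middle. The point is the middle of the barrel on its axis, 14 mm above the bench; x runs along the pump to the nozzle.
- stand_red: RED reel stand, fixed: round red base 80 mm across and 10 mm thick, with an upright steel spindle 10 mm in diameter in its middle, its top 60 mm above the bench. Origin: centre of the underside, at bench height. A reel threaded on the spindle rests on the base, its centre 32 mm above the origin.
- stand_green: GREEN reel stand, fixed: the same stand with a green base. Base 80 mm across, 10 mm thick, spindle 10 mm in diameter, its top 60 mm above the bench. Origin: centre of the underside, at bench height. A seated reel's centre is 32 mm above the origin.
- flux_well: Bottle well for the flux, fixed: black rubber cup, 64 mm across and 24 mm tall, opening 52 mm wide, with a yellow disc on its floor; the floor is 6 mm above the bench. Origin: centre of the underside, at bench height. A seated bottle's centre is 51 mm above the origin.
- pump_cradle: Cradle for the desoldering pump, fixed: dark steel base plate 130 x 44 x 8 mm (long side along its x) with two aluminium V-rests, each 8 mm thick, at x = -38 and +38 mm, open upwards, 42 mm wide at the mouth, tops 37 mm above the bench. Origin: centre of the plate's underside, at bench height. The pump lies along x with its barrel in both Vs, its axis 32 mm above the origin.
- satellite: Bystander, loose: half-soldered blue circuit board with two dark solar panels, 117 x 44 mm (long along its x) and 6 mm high, with a few components up to 12 mm high, 0.05 kg. Origin: centre of the underside. Leave it where it lies.
Not all that is in view belongs to the job. Leave any turquoise look-alike of the part that bears pump_c alone.

How it is judged:
At the end, for the whole second after the job is handed in: Each reel sits down on its own colour's stand (10 mm sideways, 5 mm in height, tilt 0.15 rad), the bottle stands on its well's floor (12 mm, 5 mm, 0.15 rad), the pump lies in both V-rests (middle within 15 mm, 5 mm in height, 0.12 rad from the cradle's length); all released, at rest (horizontal distance between reel_red_c and stand_red below 0.01 m and z of reel_red_c in the frame of stand_red below 0.037 m and angle between each of reel_red_c, reel_green_c, flux_c's own z axis and vertical below 0.15 rad and horizontal distance between reel_green_c and stand_green below 0.01 m and z of reel_green_c in the frame of stand_green below 0.037 m and horizontal distance between flux_c and flux_well below 0.012 m and z of flux_c in the frame of flux_well below 0.056 m and horizontal distance between pump_c and pump_cradle below 0.015 m and z of pump_c in the frame of pump_cradle between 0.027 and 0.037 m and angle between the x axis of pump_c and the x axis of pump_cradle, either way round below 0.12 rad and linear speed of each of reel_red, reel_green, flux, pump below 0.02 m/s); the robot touches nothing.
It fails at once if the flux bottle is tipped by more than about 35 degrees (angle between flux_c's own z axis and vertical above 0.6 rad).
It fails at once if the satellite board is shifted by more than 20 mm (distance of satellite from where it was at the start of the episode above 0.02 m).
It also fails if it takes over 99 s, if anything falls off the work surface, if the arm or the gripper's body presses on something with over 40 N, if the wrist force passes 120 N, or if a joint passes its speed limit or range.

## Working session

There is one attempt and no reset: what is moved stays moved. The work goes in short steps, Python scripts to look and compute and a tool call to move; the robot and the scene stay as the last step left them, time stands still between calls to the robot, and variables do not carry over. Pictures are saved under pics/ and viewed, at most 14 in all, crops included, and the job is handed in when it is done.

Besides the shell and the picture viewer there is one more tool, called after "Emit:" by a JSON object that holds its "name" and its "arguments". send_rows: Moves the arm, as the interface text tells. Its arguments: {"type":"object","properties":{"increments":{"type":"array"},"newtons":{"type":"number"}},"required":["increments"]}

```bash
ls; mkdir -p pics; cat > h.py <<'E'
import numpy as np, cv2
from rig import get_state, optics, sign_off
from scipy.spatial.transform import Rotation as R
def ray(im,uv,st=None):
    K=im["K"];p=np.array([(uv[0]-K[0][2])/K[0][0],(uv[1]-K[1][2])/K[1][1]])
    q=p.copy()
    for _ in range(30): q=p/(1+im["k1"]*(q@q))
    d=np.array([q[0],q[1],1.])
    if "rvec" in im:
        M=cv2.Rodrigues(np.array(im["rvec"],float))[0];t=np.array(im["tvec"],float).ravel()
        return -M.T@t, M.T@d
    T=np.array(im["T_tool_cam"]);w,x,y,z=st["ee_rot"];Q=R.from_quat([x,y,z,w]).as_matrix()
    return Q@T[:3,3]+np.array(st["position"]),Q@T[:3,:3]@d
def at(im,uv,z,st=None):
    o,d=ray(im,uv,st);return o+d*(z-o[2])/d[2]
def proj(im,P,st=None):
    P=np.array(P,float)
    if "rvec" in im: c=cv2.Rodrigues(np.array(im["rvec"],float))[0]@P+np.array(im["tvec"],float).ravel()
    else:
        T=np.array(im["T_tool_cam"]);w,x,y,z=st["ee_rot"];Q=R.from_quat([x,y,z,w]).as_matrix()
        c=T[:3,:3].T@(Q.T@(P-np.array(st["position"]))-T[:3,3])
    s=c[:2]/c[2];s=s*(1+im["k1"]*(s@s));K=np.array(im["K"]);return K[:2,:2]@s+K[:2,2]
E
python3 - <<'E'
from h import *
import pickle
st=get_state();print(st)
for n in("top","side","wrist"):
    im=optics.get_image(n);pickle.dump((im,st),open(n+'.pkl','wb'));cv2.imwrite(f'pics/{n}0.png',im["pixels"])
    if n!='wrist':print(n,ray(im,(320,200)))
    else: print(im["T_tool_cam"])
E
```

```text
pics
{'clock': 0.0, 'qpos': array([-1.43499632e+00,  2.76577496e-01,  1.50618530e+00,  8.22169223e-06,
        1.36070571e+00, -1.21031925e-01]), 'qd': array([-0.00170837,  0.00018916, -0.0018523 , -0.00101752,  0.00070659,
       -0.000832  ]), 'effort': array([ 7.00025066e-04, -4.16766143e+01, -2.45802587e+01,  4.69669351e-05,
        1.11975460e-02, -1.78038260e-05]), 'position': array([ 0.14596388, -0.55558753,  0.23042892]), 'ee_rot': array([-9.37926375e-04,  9.91765668e-01,  1.28062404e-01, -2.90605297e-06]), 'contact_force': array([0.13682623, 0.09290839, 0.19813983]), 'moment': array([ 0.03604286,  0.00670495, -0.06445421]), 'gripper_force': 0.0, 'width': 0.08530418893816456}
top (array([ 0.34588079, -0.13318799,  1.45543703]), array([ 0.10974118,  0.00578285, -0.99402597]))
side (array([0.24023905, 0.7172853 , 0.83180227]), array([ 0.25425998, -0.71994908, -0.64580239]))
[[ 6.22946015e-04 -9.54406299e-01 -2.98510014e-01  7.68047611e-02]
 [ 9.99999777e-01  6.66783381e-04 -4.50114966e-05 -9.35012692e-04]
 [ 2.42000773e-04 -2.98509920e-01  9.54406501e-01 -1.42474106e-01]
 [ 0.00000000e+00  0.00000000e+00  0.00000000e+00  1.00000000e+00]]
```

View pics/top0.png

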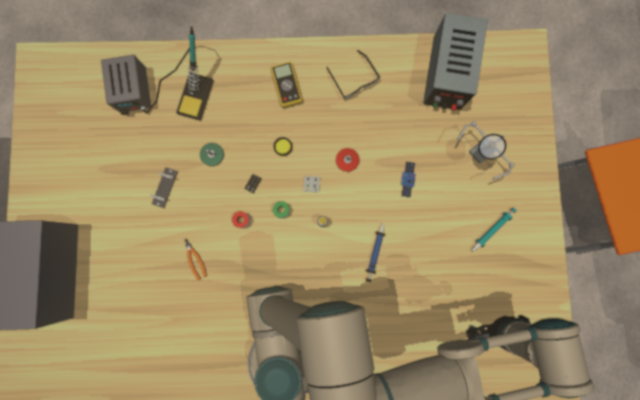

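View pics/side0.png

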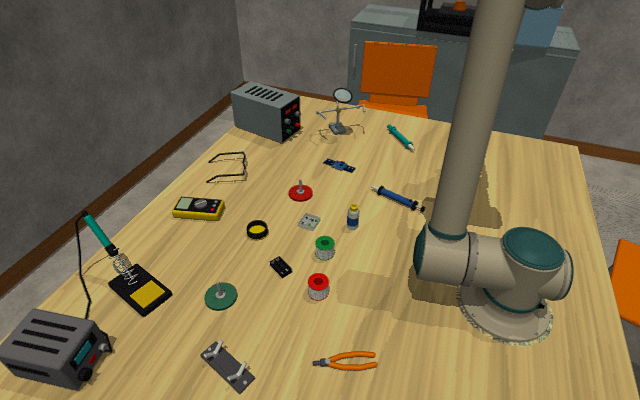

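Top view shows: green stand (212,155), well (283,146), red stand (347,160), cradle (165,187), satellite (409,180), red reel (241,219), green reel (282,210), flux (322,221), and the blue pump (376,253). The turquoise decoy is at (494,230), and there are small loose blocks at (253,183) and (312,184). I'll enlarge the area.

```bash
python3 - <<'E'
import cv2
a=cv2.imread('pics/top0.png')[130:290,145:405]
cv2.imwrite('pics/topc.png',cv2.resize(a,None,fx=3,fy=3,interpolation=cv2.INTER_CUBIC))
a=cv2.imread('pics/side0.png')[170:395,190:460]
cv2.imwrite('pics/sidec.png',cv2.resize(a,None,fx=2.6,fy=2.6,interpolation=cv2.INTER_CUBIC))
E
```

```text
(no output)
```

View pics/topc.png

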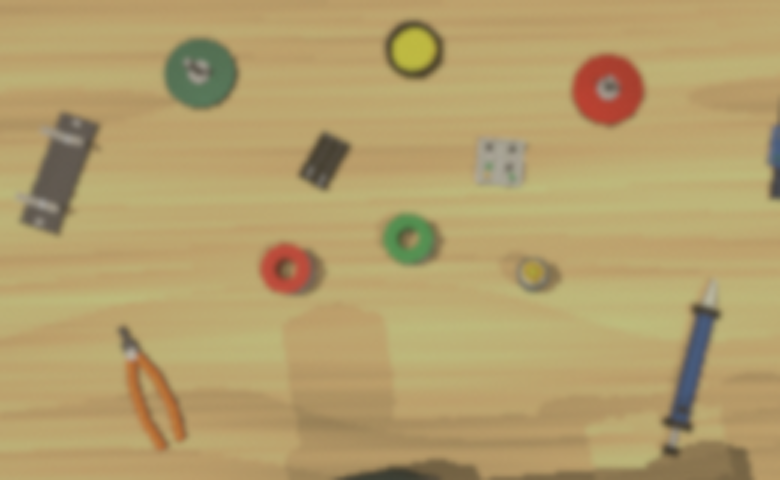

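View pics/sidec.png

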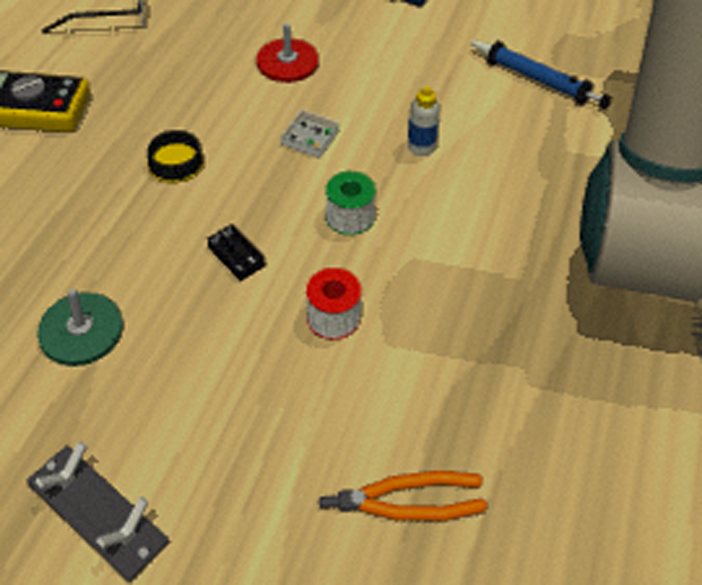

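```bash
cat > m.py <<'E'
from h import *
import pickle
t=pickle.load(open('top.pkl','rb'))[0];s=pickle.load(open('side.pkl','rb'))[0]
T={'gstand':((201,73),.01),'well':((414,49),.024),'rstand':((608,90),.01),'cradleTop':((82,117),.008),'cradleBot':((39,229),.008),'rreel':((287,269),.044),'greel':((409,239),.044),'flux':((533,271),.09),'pA':((707,311),.014),'pB':((677,423),.014)}
S={'gstand':(81,327),'well':(175,146),'rstand':(288,60),'cradleTop':(48,465),'cradleBot':(151,561),'rreel':(334,290),'greel':(351,190),'flux':(427,93),'pA':(495,50),'pB':(582,95)}
for k,(p,z) in T.items():
    a=at(t,np.array(p)/3+[145-.33,130-.33],z); b=at(s,np.array(S[k])/2.6+[190,170],z)
    print(k,a[:2].round(4),b[:2].round(4))
E
python3 m.py
```

```text
gstand [0.6674 0.231 ] [0.6655 0.2368]
well [ 0.6854 -0.0062] [ 0.688  -0.0057]
rstand [ 0.6372 -0.218 ] [ 0.6347 -0.2089]
cradleTop [0.6215 0.3623] [0.6185 0.3694]
cradleBot [0.4985 0.407 ] [0.4975 0.4115]
rreel [0.4458 0.1299] [0.4457 0.1343]
greel [4.747e-01 1.000e-04] [0.4746 0.0052]
flux [ 0.4347 -0.131 ] [ 0.4321 -0.1213]
pA [ 0.3925 -0.3166] [ 0.3943 -0.3194]
pB [ 0.2746 -0.2801] [ 0.2745 -0.2723]
```

View pics/wrist0.png

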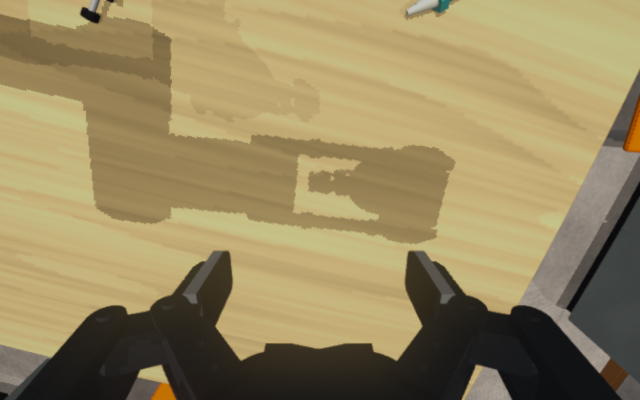

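Wrist view: the pump knob is at the upper left and nothing is near the fingers. Top and side agree within about 5 mm. Pump and cradle have nearly the same heading (about -0.34 rad). I'll go to the pump first.

Emit:
{"name": "send_rows", "arguments": {"increments": [{"gripper":-1,"linear":[0.187,0.258,-0.11],"delta_rot":[0,0,-0.6]},{"gripper":-1,"linear":[0.187,0.258,-0.11],"delta_rot":[0,0,-0.6]},{"gripper":-1,"linear":[0.187,0.258,-0.11],"delta_rot":[0,0,-0.6]},{"gripper":-1,"linear":[0.187,0.258,-0.11],"delta_rot":[0,0,-0.6]},{"gripper":-1,"linear":[0.187,0.258,-0.11],"delta_rot":[0,0,-0.6]},{"gripper":-1,"linear":[0.187,0.258,-0.11],"delta_rot":[0,0,-0.6]},{"gripper":-1,"linear":[0.187,0.258,-0.11],"delta_rot":[0,0,-0.6]},{"gripper":-1,"linear":[0.187,0.258,-0.11],"delta_rot":[0,0,-0.6]}], "newtons": 40}}

```text
clock: 0.95
position: [0.3334, -0.2927, 0.1195]
ee_rot: [-0.003, 0.986, -0.168, -0.002]
contact_force: [-0.5, -0.5, 0.0]
width: 0.0856
gripper_force: 0.0
```

```bash
cat > w.py <<'E'
from h import *
import pickle,sys
n=sys.argv[1];st=get_state();im=optics.get_image('wrist');pickle.dump((im,st),open(n+'.pkl','wb'));cv2.imwrite(f'pics/{n}.png',im["pixels"])
w,x,y,z=st["ee_rot"];X=R.from_quat([x,y,z,w]).as_matrix()
print(st['clock'],st['position'].round(4),'yaw',np.arctan2(X[1,0],X[0,0]).round(4),'zax',X[:,2].round(3),'w',st['width'],st['qpos'].round(2))
E
python3 w.py w1
```

```text
0.95 [ 0.3334 -0.2927  0.1195] yaw -0.3381 zax [-0.003  0.006 -1.   ] w 0.08556625519663431 [-0.88  0.18  1.94  0.    1.02  1.03]
```

View pics/w1.png

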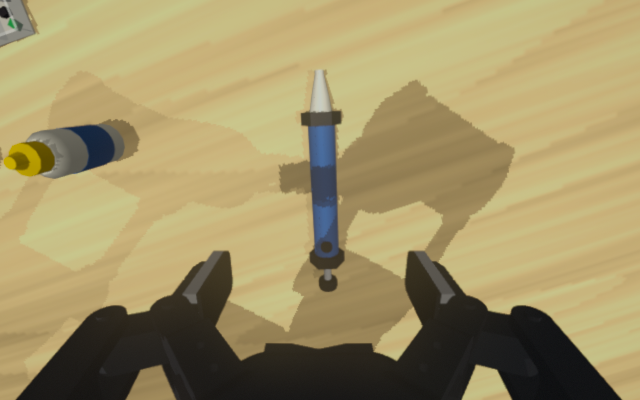

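The pump lies between the fingers, with its collars at (321,117) and (326.5,257) and its nozzle away from the robot. The bottle is at the left, its base around (122,138).

```bash
python3 - <<'E'
from h import *
import pickle
im,st=pickle.load(open('w1.pkl','rb'))
a=at(im,(321,117),.014,st);b=at(im,(326.5,257.5),.014,st);print(a,b,(a+b)/2,np.hypot(*(a-b)[:2]),np.arctan2(*(a-b)[1::-1]))
o=at(im,(122,139),0.,st);print(o)
s=get_state();print(s['position'])
E
```

```text
[ 0.39478582 -0.31485432  0.014     ] [ 0.27422777 -0.27829921  0.014     ] [ 0.3345068  -0.29657676  0.014     ] 0.12597824698714832 -0.2944044339630818
[ 0.43525711 -0.14398504  0.        ]
[ 0.33324244 -0.29562379  0.12042226]
```

Emit:
{"name": "send_rows", "arguments": {"increments": [{"gripper":-1,"linear":[0.0015,0.001,-0.04],"delta_rot":[0,0,0.043]},{"gripper":-1,"linear":[0.0015,0.001,-0.075],"delta_rot":[0,0,0.043]},{"gripper":-1,"linear":[0.0015,0.001,-0.1],"delta_rot":[0,0,0.043]},{"gripper":-1,"linear":[0.0015,0.001,-0.115],"delta_rot":[0,0,0.043]},{"gripper":-1,"linear":[0.0015,0.001,-0.115],"delta_rot":[0,0,0.043]}]}}

```text
clock: 1.5
position: [0.3332, -0.2975, 0.0049]
ee_rot: [-0.001, 0.989, -0.15, -0.001]
contact_force: [0.3, 0.0, -0.1]
width: 0.0859
gripper_force: 0.0
```

Emit:
{"name": "send_rows", "arguments": {"increments": [{"gripper":1,"linear":[0,0,0],"delta_rot":[0,0,0]},{"gripper":1,"linear":[0,0,0],"delta_rot":[0,0,0]},{"gripper":1,"linear":[0,0,0],"delta_rot":[0,0,0]},{"gripper":1,"linear":[0,0,0],"delta_rot":[0,0,0]},{"gripper":1,"linear":[0,0,0],"delta_rot":[0,0,0]},{"gripper":1,"linear":[0,0,0],"delta_rot":[0,0,0]},{"gripper":1,"linear":[0,0,0],"delta_rot":[0,0,0]},{"gripper":1,"linear":[0,0,0],"delta_rot":[0,0,0]}]}}

```text
clock: 2.3
position: [0.3349, -0.2976, 0.0072]
ee_rot: [0.001, 0.989, -0.149, 0.0]
contact_force: [-0.3, 0.7, 4.8]
width: 0.0204
gripper_force: 38.9
```

Emit:
{"name": "send_rows", "arguments": {"increments": [{"gripper":1,"linear":[0,0,0.03],"delta_rot":[0,0,0]},{"gripper":1,"linear":[0,0,0.08],"delta_rot":[0,0,0]},{"gripper":1,"linear":[0,0,0.13],"delta_rot":[0,0,0]},{"gripper":1,"linear":[0,0,0.16],"delta_rot":[0,0,0]},{"gripper":1,"linear":[0.012,0.03,0.16],"delta_rot":[0,0,0]},{"gripper":1,"linear":[0.025,0.075,0.16],"delta_rot":[0,0,-0.01]},{"gripper":1,"linear":[0.04,0.122,0.16],"delta_rot":[0,0,-0.02]},{"gripper":1,"linear":[0.055,0.169,0.16],"delta_rot":[0,0,-0.045]}]}}

```text
clock: 3.1
position: [0.3895, -0.1265, 0.1667]
ee_rot: [0.0, 0.985, -0.173, 0.0]
contact_force: [0.4, 0.6, -1.3]
width: 0.0199
gripper_force: 39.7
```

Emit:
{"name": "send_rows", "arguments": {"increments": [{"gripper":1,"linear":[0.017,0.047,0],"delta_rot":[0,0,0]},{"gripper":1,"linear":[0.033,0.094,0],"delta_rot":[0,0,0]},{"gripper":1,"linear":[0.05,0.141,0],"delta_rot":[0,0,0]},{"gripper":1,"linear":[0.066,0.188,0],"delta_rot":[0,0,0]},{"gripper":1,"linear":[0.082,0.235,0],"delta_rot":[0,0,0]},{"gripper":1,"linear":[0.1,0.282,0],"delta_rot":[0,0,0]},{"gripper":1,"linear":[0.116,0.329,0],"delta_rot":[0,0,0]},{"gripper":1,"linear":[0.132,0.376,0],"delta_rot":[0,0,0]}]}}

```text
clock: 3.9
position: [0.5215, 0.25, 0.1664]
ee_rot: [0.0, 0.985, -0.171, 0.0]
contact_force: [0.1, 0.0, -1.4]
width: 0.0208
gripper_force: 39.7
```

Emit:
{"name": "send_rows", "arguments": {"increments": [{"gripper":1,"linear":[0.016,0.047,0],"delta_rot":[0,0,0]},{"gripper":1,"linear":[0.03,0.09,0],"delta_rot":[0,0,-0.004]},{"gripper":1,"linear":[0.037,0.125,0],"delta_rot":[0,0,-0.004]},{"gripper":1,"linear":[0.037,0.141,0],"delta_rot":[0,0,-0.004]},{"gripper":1,"linear":[0.037,0.141,0],"delta_rot":[0,0,-0.004]},{"gripper":1,"linear":[0.037,0.141,0],"delta_rot":[0,0,-0.004]}]}}

```text
clock: 4.5
position: [0.5577, 0.3877, 0.166]
ee_rot: [0.001, 0.985, -0.173, -0.0]
contact_force: [-1.1, -0.7, -0.9]
width: 0.0201
gripper_force: 39.7
```

```bash
python3 w.py w2
```

```text
4.5 [0.5577 0.3877 0.166 ] yaw -0.3487 zax [-0.001 -0.002 -1.   ] w 0.020126460917590086 [ 0.51  0.47  1.36 -0.    1.31  2.43]
```

View pics/w2.png

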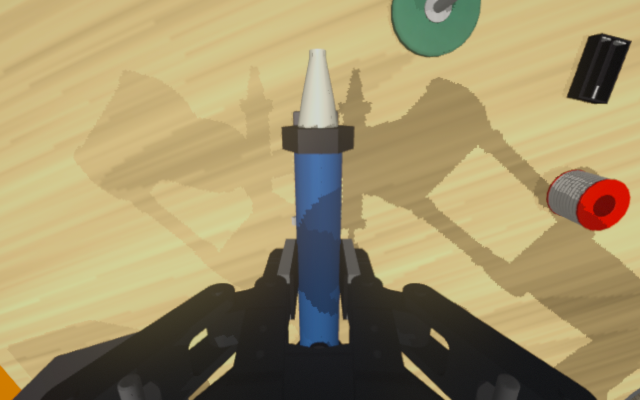

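The held pump hides the cradle from the wrist camera, so I'll step sideways to see it.

Emit:
{"name": "send_rows", "arguments": {"increments": [{"gripper":1,"linear":[-0.012,-0.033,0],"delta_rot":[0,0,0]},{"gripper":1,"linear":[-0.03,-0.075,0],"delta_rot":[0,0,0]},{"gripper":1,"linear":[-0.03,-0.075,0],"delta_rot":[0,0,0]},{"gripper":1,"linear":[-0.03,-0.075,0],"delta_rot":[0,0,0]},{"gripper":1,"linear":[-0.03,-0.075,0],"delta_rot":[0,0,0]}]}}

```text
clock: 5.05
position: [0.5293, 0.3135, 0.1672]
ee_rot: [-0.001, 0.985, -0.174, 0.001]
contact_force: [0.2, -0.0, -1.0]
width: 0.0207
gripper_force: 39.8
```

```bash
python3 w.py w3; python3 - <<'E'
from h import *
import pickle
for n in ('w2',):
    im,st=pickle.load(open(n+'.pkl','rb'))
    c=at(im,(318,138),st['position'][2]+0.009+0.0,st);print('collar',c,(c-st['position'])[:2],np.hypot(*(c-st['position'])[:2]))
E
```

```text
5.05 [0.5293 0.3135 0.1672] yaw -0.3505 zax [ 0.002  0.001 -1.   ] w 0.020693887307745327 [0.42 0.37 1.52 0.   1.25 2.34]
collar [0.61604236 0.36778181 0.17500481] [ 0.05829719 -0.01991009] 0.06160335829108258
```

View pics/w3.png

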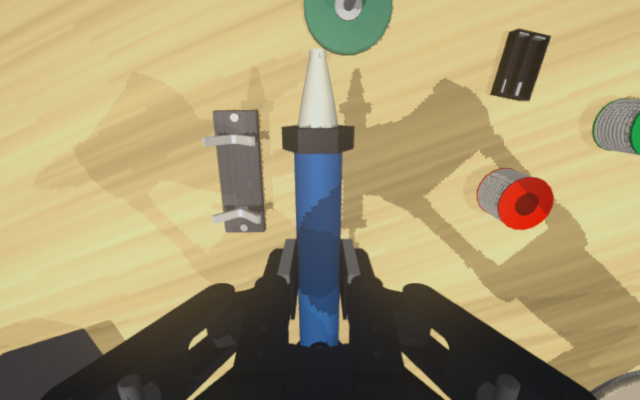

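The cradle is in view with its plate ends at (234.5,110.5) and (246,231.5) and its screws at (234,117) and (244,228). The red reel's top is at (526,203) and the green stand at (348,8).

```bash
python3 - <<'E'
from h import *
import pickle
im,st=pickle.load(open('w3.pkl','rb'))
a=at(im,(234.5,110.5),.008,st);b=at(im,(246,231.5),.008,st)
print('plate',a,b,(a+b)/2,np.hypot(*(a-b)[:2]),np.arctan2(*(a-b)[1::-1]))
a=at(im,(234,117),.009,st);b=at(im,(244,228),.009,st)
print('screws',(a+b)/2,np.arctan2(*(a-b)[1::-1]))
for c in [(213,111),(256,110),(265,231),(227,232)]:print(at(im,c,.008,st))
print('redreel',at(im,(526,203),.044,st),'gstand',at(im,(348,9),.01,st))
E
```

```text
plate [0.6234039  0.36722031 0.008     ] [0.50278522 0.40885094 0.008     ] [0.56309456 0.38803563 0.008     ] 0.12760084462264137 -0.3323408201190942
screws [0.56277645 0.38938096 0.009     ] -0.33863374504924615
[0.63032003 0.38715909 0.008     ]
[0.61655316 0.34737439 0.008     ]
[0.49623221 0.38899172 0.008     ]
[0.50935914 0.42880967 0.008     ]
redreel [0.45038542 0.13398457 0.044     ] gstand [0.66826471 0.23618857 0.01      ]
```

Emit:
{"name": "send_rows", "arguments": {"increments": [{"gripper":1,"linear":[0.02,0.045,0],"delta_rot":[0,0,0.012]},{"gripper":1,"linear":[0.033,0.075,0],"delta_rot":[0,0,0.012]},{"gripper":1,"linear":[0.033,0.075,-0.04],"delta_rot":[0,0,0.012]},{"gripper":1,"linear":[0.033,0.075,-0.08],"delta_rot":[0,0,0.012]},{"gripper":1,"linear":[0.033,0.075,-0.11],"delta_rot":[0,0,0.012]},{"gripper":1,"linear":[0.033,0.075,-0.128],"delta_rot":[0,0,0.012]},{"gripper":1,"linear":[0.033,0.075,-0.14],"delta_rot":[0,0,0.012]},{"gripper":1,"linear":[0.033,0.075,-0.142],"delta_rot":[0,0,0.012]}]}}

```text
clock: 5.9
position: [0.5608, 0.3893, 0.0244]
ee_rot: [0.001, 0.986, -0.168, -0.001]
contact_force: [-4.9, -2.4, 9.0]
width: 0.0203
gripper_force: 41.0
```

Emit:
{"name": "send_rows", "arguments": {"increments": [{"gripper":-1,"linear":[0,0,0],"delta_rot":[0,0,0]},{"gripper":-1,"linear":[0,0,0],"delta_rot":[0,0,0]},{"gripper":-1,"linear":[0,0,0],"delta_rot":[0,0,0]},{"gripper":-1,"linear":[0,0,0],"delta_rot":[0,0,0]},{"gripper":-1,"linear":[0,0,0.03],"delta_rot":[0,0,0]},{"gripper":-1,"linear":[0,0,0.07],"delta_rot":[0,0,0]},{"gripper":-1,"linear":[0,0,0.12],"delta_rot":[0,0,0]},{"gripper":-1,"linear":[0,0,0.12],"delta_rot":[0,0,0]}]}}

```text
clock: 6.7
position: [0.566, 0.3913, 0.1529]
ee_rot: [-0.005, 0.986, -0.168, 0.006]
contact_force: [1.1, 0.7, 0.6]
width: 0.0858
gripper_force: 0.0
```

```bash
python3 w.py w4; python3 - <<'E'
from h import *
import pickle
im,st=pickle.load(open('w4.pkl','rb'))
# find pump: blue mask axis
p=im['pixels'].astype(int);m=((p[:,:,0]-p[:,:,2])>50).astype(np.uint8)
ys,xs=np.nonzero(m);print(len(xs),xs.mean(),ys.min(),ys.max())
C=np.array([.562,.3885,.032]);d=np.array([np.cos(-.338),np.sin(-.338),0])
for k in(-.057,.057,-.062,.062):print(k,proj(im,C+k*d,st))
for r in (ys.min()+3,ys.max()-3): print(r,xs[ys==r].mean(),at(im,(xs[ys==r].mean(),r),.032,st))
E
```

```text
6.7 [0.566  0.3913 0.1529] yaw -0.3372 zax [ 0.014  0.008 -1.   ] w 0.08582036354154185 [ 0.5   0.48  1.38 -0.    1.27  2.41]
1513 323.36682088565766 135 256
-0.057 [324.86602078 251.05728767]
0.057 [325.89659397 131.46755428]
-0.062 [324.82461348 255.6773794 ]
0.062 [325.94554512 125.54715089]
138 324.5 [0.61089671 0.37254887 0.032     ]
253 321.0 [0.50746417 0.41164453 0.032     ]
```

View pics/w4.png

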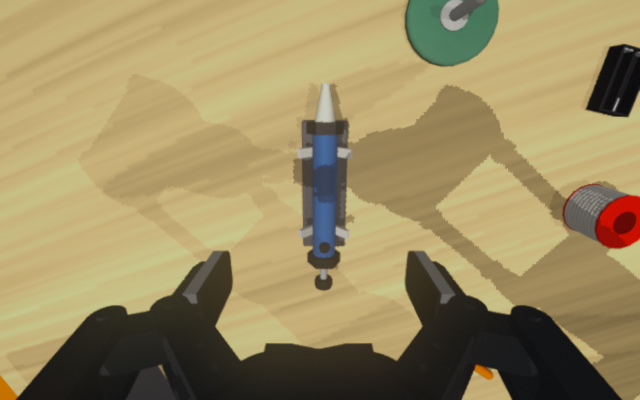

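The pump lies in both V-rests, with its collars at rows 127 and 258 and the rests at rows 153 and 231 — centred within about 2 mm. Next is the red reel.

Emit:
{"name": "send_rows", "arguments": {"increments": [{"gripper":-1,"linear":[-0.02,-0.045,0],"delta_rot":[0,0,0.1]},{"gripper":-1,"linear":[-0.04,-0.09,0],"delta_rot":[0,0,0.2]},{"gripper":-1,"linear":[-0.06,-0.135,0],"delta_rot":[0,0,0.3]},{"gripper":-1,"linear":[-0.08,-0.18,0],"delta_rot":[0,0,0.338]},{"gripper":-1,"linear":[-0.1,-0.225,0],"delta_rot":[0,0,0.338]},{"gripper":-1,"linear":[-0.113,-0.2555,0],"delta_rot":[0,0,0.338]},{"gripper":-1,"linear":[-0.113,-0.2555,0],"delta_rot":[0,0,0.338]},{"gripper":-1,"linear":[-0.113,-0.2555,0],"delta_rot":[0,0,0.338]}]}}

```text
clock: 7.55
position: [0.4482, 0.133, 0.1439]
ee_rot: [-0.0, 1.0, -0.001, -0.0]
contact_force: [1.2, 0.6, -0.6]
width: 0.0854
gripper_force: 0.0
```

```bash
python3 w.py w5; cat > b.py <<'E'
from h import *
import pickle,sys
n,col,z=sys.argv[1],sys.argv[2],float(sys.argv[3])
im,st=pickle.load(open(n+'.pkl','rb'));p=im['pixels'].astype(int);B,G,Rr=p[:,:,0],p[:,:,1],p[:,:,2]
m={'red':(Rr-G>70)&(Rr-B>70)&(G<70),'green':(G-Rr>25)&(G-B>15),'yellow':(Rr>120)&(G>110)&(B<70),'blue':(B-Rr>50)}[col].astype(np.uint8)
k,l,s,c=cv2.connectedComponentsWithStats(m)
for i in range(1,k):
    if s[i,4]>150:
        cs,_=cv2.findContours((l==i).astype(np.uint8),cv2.RETR_EXTERNAL,cv2.CHAIN_APPROX_NONE)
        e=cv2.fitEllipse(max(cs,key=len));print(s[i],'ell',np.round(e[0],1),np.round(e[1],1),at(im,e[0],z,st).round(4))
E
python3 b.py w5 red .044
```

```text
7.55 [0.4482 0.133  0.1439] yaw -0.0011 zax [-0.  0. -1.] w 0.08537532094319483 [0.14 0.19 1.86 0.   1.09 1.71]
[ 288  167   62   58 2260] ell [318.8 195.3] [57.4 60.3] [0.4504 0.1337 0.044 ]
```

View pics/w5.png

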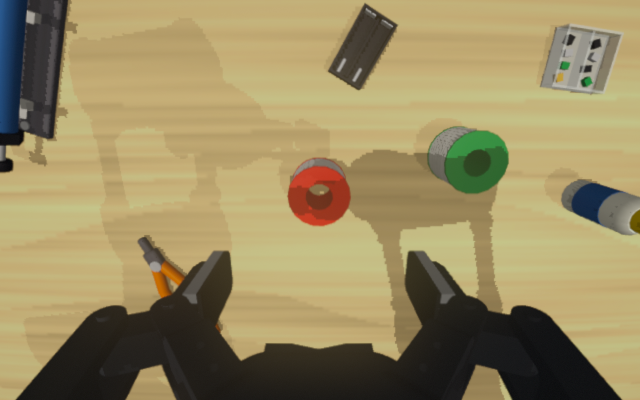

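The red reel is centred under the tool at (319,195), i.e. (0.450,0.134).

Emit:
{"name": "send_rows", "arguments": {"increments": [{"gripper":-1,"linear":[0.0015,0.0005,-0.04],"delta_rot":[0,0,0]},{"gripper":-1,"linear":[0.0015,0.0005,-0.08],"delta_rot":[0,0,0]},{"gripper":-1,"linear":[0.0015,0.0005,-0.115],"delta_rot":[0,0,0]},{"gripper":-1,"linear":[0.0015,0.0005,-0.138],"delta_rot":[0,0,0]},{"gripper":-1,"linear":[0.0015,0.0005,-0.138],"delta_rot":[0,0,0]},{"gripper":1,"linear":[0.0015,0.0005,-0.138],"delta_rot":[0,0,0]},{"gripper":1,"linear":[0.0015,0.0005,-0.138],"delta_rot":[0,0,0]},{"gripper":1,"linear":[0.0015,0.0005,-0.138],"delta_rot":[0,0,0]}]}}

```text
clock: 8.4
position: [0.4516, 0.1343, 0.0079]
ee_rot: [-0.0, 1.0, 0.001, 0.002]
contact_force: [-0.1, -0.1, 0.1]
width: 0.0543
gripper_force: 42.4
```

Emit:
{"name": "send_rows", "arguments": {"increments": [{"gripper":1,"linear":[0,0,0],"delta_rot":[0,0,0]},{"gripper":1,"linear":[0,0,0],"delta_rot":[0,0,0]},{"gripper":1,"linear":[0,0,0],"delta_rot":[0,0,0]},{"gripper":1,"linear":[0,0,0.02],"delta_rot":[0,0,0]},{"gripper":1,"linear":[0,0,0.06],"delta_rot":[0,0,0]},{"gripper":1,"linear":[0,0,0.1],"delta_rot":[0,0,0]},{"gripper":1,"linear":[0,0,0.14],"delta_rot":[0,0,0]},{"gripper":1,"linear":[0,0,0.16],"delta_rot":[0,0,0]}]}}

```text
clock: 9.2
position: [0.4513, 0.134, 0.17]
ee_rot: [-0.0, 1.0, 0.0, 0.003]
contact_force: [0.5, -0.2, -2.7]
width: 0.0538
gripper_force: 43.4
```

Emit:
{"name": "send_rows", "arguments": {"increments": [{"gripper":1,"linear":[0.01,-0.035,0],"delta_rot":[0,0,0]},{"gripper":1,"linear":[0.022,-0.08,0],"delta_rot":[0,0,0]},{"gripper":1,"linear":[0.034,-0.127,0],"delta_rot":[0,0,0]},{"gripper":1,"linear":[0.046,-0.174,0],"delta_rot":[0,0,0]},{"gripper":1,"linear":[0.058,-0.221,0],"delta_rot":[0,0,0]},{"gripper":1,"linear":[0.07,-0.268,0],"delta_rot":[0,0,0]},{"gripper":1,"linear":[0.08,-0.312,0],"delta_rot":[0,0,0]},{"gripper":1,"linear":[0.086,-0.34,0],"delta_rot":[0,0,0]}]}}

```text
clock: 10.0
position: [0.5362, -0.2097, 0.1662]
ee_rot: [0.001, 1.0, -0.001, 0.0]
contact_force: [-0.1, 0.6, -1.8]
width: 0.0535
gripper_force: 43.4
```

Emit:
{"name": "send_rows", "arguments": {"increments": [{"gripper":1,"linear":[0.003,-0.007,0],"delta_rot":[0,0,0]},{"gripper":1,"linear":[0.003,-0.007,0],"delta_rot":[0,0,0]},{"gripper":1,"linear":[0.003,-0.007,0],"delta_rot":[0,0,0]}]}}

```text
clock: 10.3
position: [0.5382, -0.2118, 0.166]
ee_rot: [-0.001, 1.0, 0.0, -0.001]
contact_force: [-1.1, -0.0, -2.1]
width: 0.0539
gripper_force: 43.4
```

```bash
python3 w.py w6; python3 b.py w6 red .01
```

```text
10.3 [ 0.5382 -0.2118  0.166 ] yaw 0.001 zax [-0.001  0.002 -1.   ] w 0.05385114173387352 [-0.5   0.32  1.6   0.    1.22  1.07]
[ 284   28   83   88 5029] ell [324.8  71.6] [81.6 87.1] [ 0.6428 -0.2163  0.01  ]
[  255   243   127   106 10504] ell [318.5 295.4] [105.  125.4] [ 0.4008 -0.2108  0.01  ]
```

View pics/w6.png

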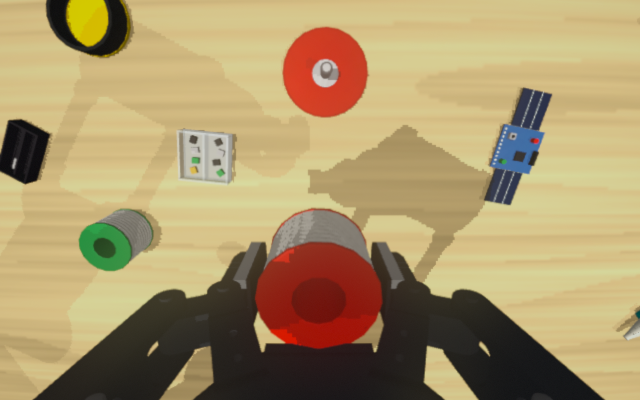

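The red stand is at (325,72), i.e. (0.6425,-0.216), with its spindle upright. The satellite is at (520,147), clear of the path. I'll move closer for a better fix.

Emit:
{"name": "send_rows", "arguments": {"increments": [{"gripper":1,"linear":[0.03,-0.003,-0.02],"delta_rot":[0,0,0]},{"gripper":1,"linear":[0.05,-0.004,-0.04],"delta_rot":[0,0,0]},{"gripper":1,"linear":[0.05,-0.004,-0.04],"delta_rot":[0,0,0]},{"gripper":1,"linear":[0.05,-0.004,-0.04],"delta_rot":[0,0,0]},{"gripper":1,"linear":[0.05,-0.004,-0.04],"delta_rot":[0,0,0]}]}}

```text
clock: 10.85
position: [0.5885, -0.2162, 0.1271]
ee_rot: [0.0, 1.0, 0.001, -0.0]
contact_force: [0.5, -0.2, -2.0]
width: 0.0534
gripper_force: 43.4
```

```bash
python3 w.py w7; python3 b.py w7 red .01; python3 - <<'E'
from h import *
import pickle
for n in('w6','w7'):
    im,st=pickle.load(open(n+'.pkl','rb'));z=st['position'][2]+.036
    print([at(im,e,z,st)[:2]-st['position'][:2] for e in([(318.5,295.4)] if n=='w6' else [])], proj(im,(.6425,-.2163,.06),st))
E
```

```text
10.85 [ 0.5885 -0.2162  0.1271] yaw 0.0019 zax [-0. -0. -1.] w 0.05343177547362191 [-0.46  0.42  1.55 -0.    1.17  1.11]
[ 275   85   91   92 5740] ell [319.9 130.1] [89.2 90.9] [ 0.6433 -0.2164  0.01  ]
[  255   243   127   106 10512] ell [318.4 295.4] [105.1 125.5] [ 0.4794 -0.2156  0.01  ]
[array([0.00042956, 0.00086392])] [326.02215374  65.6069618 ]
[] [320.08064676 137.47660509]
```

View pics/w7.png

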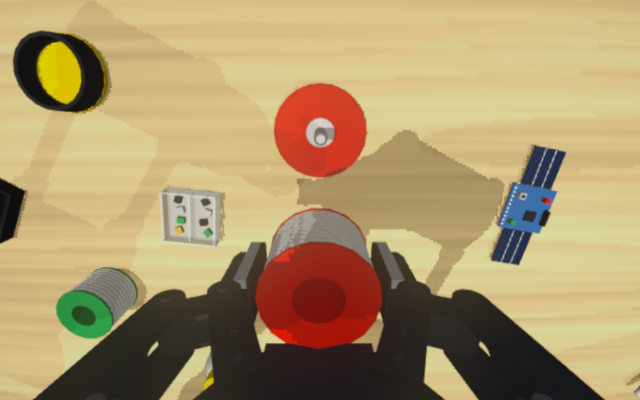

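The spindle tip projects to (320,138), as predicted, and the reel is centred on the TCP. I'll thread the reel now.

Emit:
{"name": "send_rows", "arguments": {"increments": [{"gripper":1,"linear":[0.03,0,0],"delta_rot":[0,0,0]},{"gripper":1,"linear":[0.0545,0,0],"delta_rot":[0,0,0]},{"gripper":1,"linear":[0.0545,0,-0.01],"delta_rot":[0,0,0]},{"gripper":1,"linear":[0.0545,0,-0.035],"delta_rot":[0,0,0]},{"gripper":1,"linear":[0.0545,0,-0.055],"delta_rot":[0,0,0]},{"gripper":1,"linear":[0.0545,0,-0.075],"delta_rot":[0,0,0]},{"gripper":1,"linear":[0.0545,0,-0.092],"delta_rot":[0,0,0]},{"gripper":1,"linear":[0.0545,0,-0.1],"delta_rot":[0,0,0]}]}}

```text
clock: 11.7
position: [0.6415, -0.2166, 0.0251]
ee_rot: [-0.001, 1.0, 0.0, -0.002]
contact_force: [-0.1, -0.3, -2.6]
width: 0.0537
gripper_force: 43.4
```

Emit:
{"name": "send_rows", "arguments": {"increments": [{"gripper":1,"linear":[0,0,-0.005],"delta_rot":[0,0,0]},{"gripper":1,"linear":[0,0,-0.009],"delta_rot":[0,0,0]},{"gripper":1,"linear":[0,0,-0.009],"delta_rot":[0,0,0]}]}}

```text
clock: 12.0
position: [0.6439, -0.2174, 0.0182]
ee_rot: [0.0, 1.0, 0.0, 0.001]
contact_force: [-0.5, 0.3, -3.0]
width: 0.0536
gripper_force: 43.5
```

Emit:
{"name": "send_rows", "arguments": {"increments": [{"gripper":1,"linear":[0,0,-0.001],"delta_rot":[0,0,0]},{"gripper":-1,"linear":[0,0,-0.001],"delta_rot":[0,0,0]},{"gripper":-1,"linear":[0,0,-0.001],"delta_rot":[0,0,0]},{"gripper":-1,"linear":[0,0,-0.001],"delta_rot":[0,0,0]},{"gripper":-1,"linear":[0,0,0.03],"delta_rot":[0,0,0]},{"gripper":-1,"linear":[0,0,0.07],"delta_rot":[0,0,0]},{"gripper":-1,"linear":[0,0,0.11],"delta_rot":[0,0,0]},{"gripper":-1,"linear":[0,0,0.135],"delta_rot":[0,0,0]}]}}

```text
clock: 12.8
position: [0.6448, -0.2177, 0.1559]
ee_rot: [0.001, 1.0, 0.0, 0.002]
contact_force: [0.9, 0.3, 0.0]
width: 0.0857
gripper_force: 0.0
```

```bash
python3 w.py w8; python3 b.py w8 red .054;python3 - <<'E'
from h import *
import pickle
im,st=pickle.load(open('w7.pkl','rb'))
print(at(im,(85,308),.044,st))
im,st=pickle.load(open('w5.pkl','rb'))
print(at(im,(477,161),.044,st), 'flux foot',at(im,(571,191),.0,st))
E
```

```text
12.8 [ 0.6448 -0.2177  0.1559] yaw 0.0009 zax [ 0.004 -0.002 -1.   ] w 0.085721500203818 [-0.43  0.48  1.38 -0.    1.28  1.14]
[ 280  148   77   81 3844] ell [318.  187.2] [75.5 79.7] [ 0.6541 -0.2166  0.054 ]
[ 0.48702857 -0.00102808  0.044     ]
[0.47996588 0.00346169 0.044     ] flux foot [ 0.44150825 -0.12339385  0.        ]
```

Emit:
{"name": "send_rows", "arguments": {"increments": [{"gripper":-1,"linear":[-0.03,0.04,0],"delta_rot":[0,0,0]},{"gripper":-1,"linear":[-0.06,0.08,0],"delta_rot":[0,0,0]},{"gripper":-1,"linear":[-0.09,0.12,0],"delta_rot":[0,0,0]},{"gripper":-1,"linear":[-0.12,0.16,0],"delta_rot":[0,0,0]},{"gripper":-1,"linear":[-0.15,0.2,-0.01],"delta_rot":[0,0,0]},{"gripper":-1,"linear":[-0.164,0.2195,-0.01],"delta_rot":[0,0,0]},{"gripper":-1,"linear":[-0.164,0.2195,-0.01],"delta_rot":[0,0,0]},{"gripper":-1,"linear":[-0.164,0.2195,-0.01],"delta_rot":[0,0,0]}]}}

```text
clock: 13.65
position: [0.48, 0.0024, 0.1426]
ee_rot: [0.0, 1.0, 0.001, 0.001]
contact_force: [0.7, -0.7, -0.4]
width: 0.0854
gripper_force: 0.0
```

```bash
python3 w.py w9; python3 b.py w9 green .044; python3 b.py w9 yellow .006
```

```text
13.65 [0.48   0.0024 0.1426] yaw 0.0022 zax [ 0.002 -0.001 -1.   ] w 0.08539685882808591 [-0.14  0.2   1.84 -0.    1.09  1.43]
[ 12   0  61  15 632] ell [43.8  5.8] [14.6 62.3] [0.6273 0.2046 0.044 ]
[ 288  170   62   59 2356] ell [318.4 198.8] [58.7 60.8] [0.4797 0.0033 0.044 ]
[475 253  27  24 386] ell [488.2 264.8] [23.1 26.9] [ 0.3945 -0.1775  0.006 ]
```

Emit:
{"name": "send_rows", "arguments": {"increments": [{"gripper":-1,"linear":[0.0005,0.0005,-0.04],"delta_rot":[0,0,0]},{"gripper":-1,"linear":[0.0005,0.0005,-0.08],"delta_rot":[0,0,0]},{"gripper":-1,"linear":[0.0005,0.0005,-0.115],"delta_rot":[0,0,0]},{"gripper":-1,"linear":[0.0005,0.0005,-0.136],"delta_rot":[0,0,0]},{"gripper":-1,"linear":[0.0005,0.0005,-0.136],"delta_rot":[0,0,0]},{"gripper":1,"linear":[0.0005,0.0005,-0.136],"delta_rot":[0,0,0]},{"gripper":1,"linear":[0.0005,0.0005,-0.136],"delta_rot":[0,0,0]},{"gripper":1,"linear":[0.0005,0.0005,-0.136],"delta_rot":[0,0,0]}]}}

```text
clock: 14.5
position: [0.4818, 0.0023, 0.0078]
ee_rot: [0.0, 1.0, 0.0, 0.002]
contact_force: [0.8, 1.0, -1.9]
width: 0.0521
gripper_force: 42.3
```

Emit:
{"name": "send_rows", "arguments": {"increments": [{"gripper":1,"linear":[0,0,0],"delta_rot":[0,0,0]},{"gripper":1,"linear":[0,0,0],"delta_rot":[0,0,0]},{"gripper":1,"linear":[0,0,0],"delta_rot":[0,0,0]},{"gripper":1,"linear":[0,0,0.02],"delta_rot":[0,0,0]},{"gripper":1,"linear":[0,0,0.06],"delta_rot":[0,0,0]},{"gripper":1,"linear":[0,0,0.1],"delta_rot":[0,0,0]},{"gripper":1,"linear":[0,0,0.12],"delta_rot":[0,0,0]},{"gripper":1,"linear":[0,0,0.12],"delta_rot":[0,0,0]}]}}

```text
clock: 15.3
position: [0.482, 0.0027, 0.1293]
ee_rot: [0.0, 1.0, 0.001, 0.003]
contact_force: [0.9, 0.5, -2.7]
width: 0.0522
gripper_force: 42.8
```

Emit:
{"name": "send_rows", "arguments": {"increments": [{"gripper":1,"linear":[0.018,0.03,0],"delta_rot":[0,0,0]},{"gripper":1,"linear":[0.04,0.07,0],"delta_rot":[0,0,0]},{"gripper":1,"linear":[0.063,0.11,0],"delta_rot":[0,0,0]},{"gripper":1,"linear":[0.085,0.15,0],"delta_rot":[0,0,0]},{"gripper":1,"linear":[0.108,0.19,0],"delta_rot":[0,0,0]},{"gripper":1,"linear":[0.125,0.22,0],"delta_rot":[0,0,0]},{"gripper":1,"linear":[0.131,0.232,0],"delta_rot":[0,0,0]},{"gripper":1,"linear":[0.131,0.232,0],"delta_rot":[0,0,0]}]}}

```text
clock: 16.1
position: [0.6103, 0.2361, 0.1239]
ee_rot: [0.0, 1.0, 0.002, -0.002]
contact_force: [-1.3, -0.4, -2.0]
width: 0.0523
gripper_force: 42.8
```

Emit:
{"name": "send_rows", "arguments": {"increments": [{"gripper":1,"linear":[0,0,0],"delta_rot":[0,0,0]},{"gripper":1,"linear":[0,0,0],"delta_rot":[0,0,0]}]}}

```text
clock: 16.3
position: [0.6098, 0.2331, 0.1257]
ee_rot: [0.001, 1.0, -0.0, -0.001]
contact_force: [0.2, -0.1, -0.7]
width: 0.0527
gripper_force: 42.8
```

```bash
python3 w.py w10; python3 b.py w10 green .01; python3 b.py w10 yellow .006
```

```text
16.3 [0.6098 0.2331 0.1257] yaw -0.0003 zax [-0.002 -0.001 -1.   ] w 0.05270293086992502 [ 0.26  0.46  1.48 -0.    1.2   1.83]
[ 271   73   93   94 6172] ell [317.  119.6] [91.9 93.6] [0.673  0.2352 0.01  ]
[  256   245   125   104 10406] ell [318.3 296.7] [103.9 125.5] [0.4997 0.234  0.01  ]
[553  61  48  77 309] ell [591.7  99.2] [66.4 83. ] [ 6.921e-01 -6.000e-04  6.000e-03]
[ 581   71   42   59 1791] ell [601.2  99.7] [37.4 58.9] [ 0.6918 -0.0094  0.006 ]
```

View pics/w10.png

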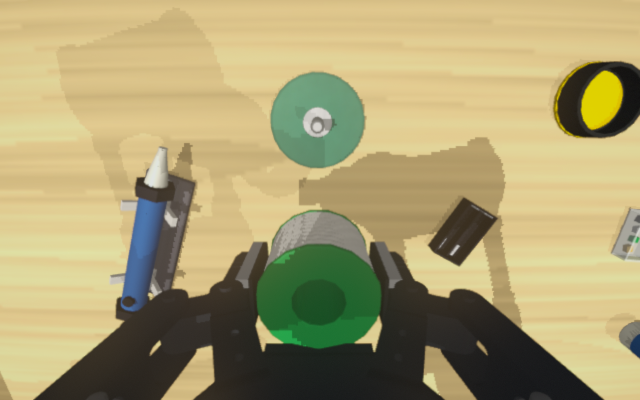

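The green stand is at (317,120), the spindle visible, and the relative move is about (0.064, 0.002). I'll thread the green reel.

Emit:
{"name": "send_rows", "arguments": {"increments": [{"gripper":1,"linear":[0.03,0.001,0],"delta_rot":[0,0,0]},{"gripper":1,"linear":[0.064,0.002,0],"delta_rot":[0,0,0]},{"gripper":1,"linear":[0.064,0.002,-0.01],"delta_rot":[0,0,0]},{"gripper":1,"linear":[0.064,0.002,-0.035],"delta_rot":[0,0,0]},{"gripper":1,"linear":[0.064,0.002,-0.055],"delta_rot":[0,0,0]},{"gripper":1,"linear":[0.064,0.002,-0.075],"delta_rot":[0,0,0]},{"gripper":1,"linear":[0.064,0.002,-0.092],"delta_rot":[0,0,0]},{"gripper":1,"linear":[0.064,0.002,-0.1],"delta_rot":[0,0,0]}]}}

```text
clock: 17.15
position: [0.6731, 0.2353, 0.0245]
ee_rot: [0.001, 1.0, -0.0, -0.002]
contact_force: [-0.2, -0.3, -2.5]
width: 0.0519
gripper_force: 42.9
```

Emit:
{"name": "send_rows", "arguments": {"increments": [{"gripper":1,"linear":[0,0,-0.005],"delta_rot":[0,0,0]},{"gripper":1,"linear":[0,0,-0.009],"delta_rot":[0,0,0]},{"gripper":1,"linear":[0,0,-0.009],"delta_rot":[0,0,0]}]}}

```text
clock: 17.45
position: [0.6756, 0.2367, 0.0183]
ee_rot: [-0.0, 1.0, 0.0, 0.001]
contact_force: [0.2, 0.1, -2.3]
width: 0.0519
gripper_force: 43.1
```

Emit:
{"name": "send_rows", "arguments": {"increments": [{"gripper":1,"linear":[0,0,-0.001],"delta_rot":[0,0,0]},{"gripper":-1,"linear":[0,0,-0.001],"delta_rot":[0,0,0]},{"gripper":-1,"linear":[0,0,-0.001],"delta_rot":[0,0,0]},{"gripper":-1,"linear":[0,0,-0.001],"delta_rot":[0,0,0]},{"gripper":-1,"linear":[0,0,0.03],"delta_rot":[0,0,0]},{"gripper":-1,"linear":[0,0,0.07],"delta_rot":[0,0,0]},{"gripper":-1,"linear":[0,0,0.12],"delta_rot":[0,0,0]},{"gripper":-1,"linear":[0,0,0.17],"delta_rot":[0,0,0]}]}}

```text
clock: 18.25
position: [0.6746, 0.2368, 0.1885]
ee_rot: [0.0, 1.0, 0.0, -0.001]
contact_force: [0.8, 1.3, -1.0]
width: 0.0853
gripper_force: 0.0
```

Emit:
{"name": "send_rows", "arguments": {"increments": [{"gripper":-1,"linear":[-0.026,-0.04,0],"delta_rot":[0,0,0]},{"gripper":-1,"linear":[-0.052,-0.08,0],"delta_rot":[0,0,0]},{"gripper":-1,"linear":[-0.078,-0.12,0],"delta_rot":[0,0,0]},{"gripper":-1,"linear":[-0.104,-0.16,0],"delta_rot":[0,0,0]},{"gripper":-1,"linear":[-0.13,-0.2,0],"delta_rot":[0,0,0]},{"gripper":-1,"linear":[-0.156,-0.24,0],"delta_rot":[0,0,0]},{"gripper":-1,"linear":[-0.182,-0.28,0],"delta_rot":[0,0,0]},{"gripper":-1,"linear":[-0.208,-0.32,0],"delta_rot":[0,0,0]}]}}

```text
clock: 19.05
position: [0.4659, -0.0845, 0.1876]
ee_rot: [0.0, 1.0, 0.001, 0.0]
contact_force: [0.9, -0.5, -0.3]
width: 0.0854
gripper_force: 0.0
```

Emit:
{"name": "send_rows", "arguments": {"increments": [{"gripper":-1,"linear":[-0.026,-0.04,0],"delta_rot":[0,0,0]},{"gripper":-1,"linear":[-0.028,-0.043,0],"delta_rot":[0,0,0]},{"gripper":-1,"linear":[-0.028,-0.043,0],"delta_rot":[0,0,0]},{"gripper":-1,"linear":[-0.028,-0.043,0],"delta_rot":[0,0,0]}]}}

```text
clock: 19.45
position: [0.4397, -0.1256, 0.1875]
ee_rot: [-0.0, 1.0, 0.0, 0.0]
contact_force: [-0.1, 0.6, -0.7]
width: 0.0853
gripper_force: 0.0
```

```bash
python3 w.py w11; python3 b.py w11 yellow .08; python3 b.py w11 blue .04
```

```text
19.45 [ 0.4397 -0.1256  0.1875] yaw 0.0008 zax [ 0.001  0.    -1.   ] w 0.08528586056343866 [-0.43  0.13  1.81  0.    1.2   1.14]
[312 187  24  23 371] ell [323.6 197.7] [22.  24.1] [ 0.4375 -0.1291  0.08  ]
[ 575   24   53   54 1467] ell [600.   50.6] [41.6 57.4] [ 0.5659 -0.3813  0.04  ]
```

View pics/w11.png

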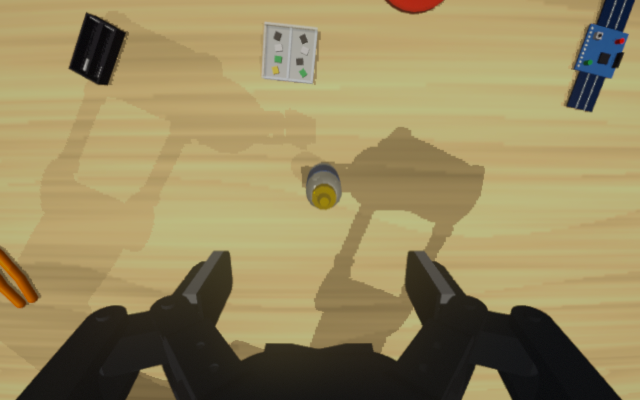

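The bottle is upright with its cap at (323.6,197.7), i.e. (0.4375,-0.129). I'll descend around it and grip gently.

Emit:
{"name": "send_rows", "arguments": {"increments": [{"gripper":-1,"linear":[-0.002,-0.0035,0],"delta_rot":[0,0,0]},{"gripper":-1,"linear":[-0.002,-0.0035,-0.03],"delta_rot":[0,0,0]},{"gripper":-1,"linear":[-0.002,-0.0035,-0.065],"delta_rot":[0,0,0]},{"gripper":-1,"linear":[-0.002,-0.0035,-0.1],"delta_rot":[0,0,0]},{"gripper":-1,"linear":[-0.002,-0.0035,-0.13],"delta_rot":[0,0,0]},{"gripper":-1,"linear":[-0.002,-0.0035,-0.153],"delta_rot":[0,0,0]},{"gripper":-1,"linear":[-0.002,-0.0035,-0.153],"delta_rot":[0,0,0]},{"gripper":-1,"linear":[-0.002,-0.0035,-0.153],"delta_rot":[0,0,0]}], "newtons": 25}}

```text
clock: 20.3
position: [0.4375, -0.1292, 0.0344]
ee_rot: [-0.0, 1.0, 0.001, -0.0]
contact_force: [0.3, -0.1, 0.4]
width: 0.0852
gripper_force: 0.0
```

Emit:
{"name": "send_rows", "arguments": {"increments": [{"gripper":-0.4,"linear":[0,0,0],"delta_rot":[0,0,0]},{"gripper":0,"linear":[0,0,0],"delta_rot":[0,0,0]},{"gripper":0.15,"linear":[0,0,0],"delta_rot":[0,0,0]},{"gripper":0.3,"linear":[0,0,0],"delta_rot":[0,0,0]},{"gripper":0.5,"linear":[0,0,0],"delta_rot":[0,0,0]},{"gripper":1,"linear":[0,0,0],"delta_rot":[0,0,0]},{"gripper":1,"linear":[0,0,0],"delta_rot":[0,0,0]},{"gripper":1,"linear":[0,0,0],"delta_rot":[0,0,0]}]}}

```text
clock: 21.1
position: [0.4376, -0.13, 0.0352]
ee_rot: [0.0, 1.0, 0.0, 0.001]
contact_force: [-1.1, -0.1, 6.7]
width: 0.0331
gripper_force: 24.6
```

Emit:
{"name": "send_rows", "arguments": {"increments": [{"gripper":1,"linear":[0,0,0.005],"delta_rot":[0,0,0]},{"gripper":1,"linear":[0,0,0.02],"delta_rot":[0,0,0]},{"gripper":1,"linear":[0,0,0.04],"delta_rot":[0,0,0]},{"gripper":1,"linear":[0,0,0.06],"delta_rot":[0,0,0]},{"gripper":1,"linear":[0,0,0.08],"delta_rot":[0,0,0]},{"gripper":1,"linear":[0,0,0.09],"delta_rot":[0,0,0]},{"gripper":1,"linear":[0,0,0.09],"delta_rot":[0,0,0]}]}}

```text
clock: 21.8
position: [0.4379, -0.1301, 0.1255]
ee_rot: [0.001, 1.0, 0.0, 0.001]
contact_force: [-1.1, -0.9, -1.0]
width: 0.0331
gripper_force: 25.1
```

Emit:
{"name": "send_rows", "arguments": {"increments": [{"gripper":1,"linear":[0.012,0.008,0],"delta_rot":[0,0,0]},{"gripper":1,"linear":[0.035,0.025,0],"delta_rot":[0,0,0]},{"gripper":1,"linear":[0.065,0.046,0],"delta_rot":[0,0,0]},{"gripper":1,"linear":[0.1,0.07,0],"delta_rot":[0,0,0]},{"gripper":1,"linear":[0.13,0.092,0],"delta_rot":[0,0,0]},{"gripper":1,"linear":[0.155,0.109,0],"delta_rot":[0,0,0]},{"gripper":1,"linear":[0.17,0.12,0],"delta_rot":[0,0,0]},{"gripper":1,"linear":[0.177,0.124,0],"delta_rot":[0,0,0]}]}}

```text
clock: 22.6
position: [0.6153, -0.0034, 0.1223]
ee_rot: [-0.0, 1.0, 0.001, -0.001]
contact_force: [-0.2, 0.3, -0.8]
width: 0.0334
gripper_force: 25.1
```

Emit:
{"name": "send_rows", "arguments": {"increments": [{"gripper":1,"linear":[0,0,0],"delta_rot":[0,0,0]},{"gripper":1,"linear":[0,0,0],"delta_rot":[0,0,0]},{"gripper":1,"linear":[0,0,0],"delta_rot":[0,0,0]}]}}

```text
clock: 22.9
position: [0.6129, -0.0062, 0.124]
ee_rot: [0.0, 1.0, -0.0, -0.001]
contact_force: [-0.2, -0.1, -0.7]
width: 0.0331
gripper_force: 25.1
```

```bash
python3 w.py w12; python3 b.py w12 yellow .006
```

```text
22.9 [ 0.6129 -0.0062  0.124 ] yaw -0.0 zax [-0.001 -0.    -1.   ] w 0.03313747936082467 [-0.12  0.41  1.58 -0.    1.15  1.45]
[ 286   69   60   63 2942] ell [315.8 100.5] [58.8 61.8] [ 0.6916 -0.003   0.006 ]
[ 291  287   55   50 1523] ell [317.9 310.3] [47.7 53.1] [ 0.4846 -0.0048  0.006 ]
```

View pics/w12.png

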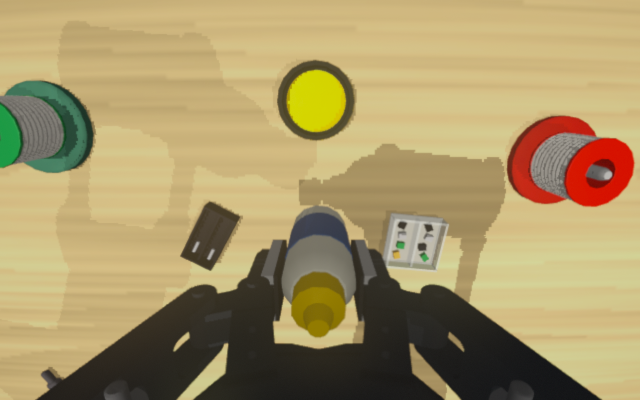

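The well is at (316,100), relative (0.0785,0.003), and the bottle is upright in hand. Both seated reels are visible on their stands, and the red one shows the spindle through its bore. I'll lower the bottle.

Emit:
{"name": "send_rows", "arguments": {"increments": [{"gripper":1,"linear":[0.015,0.001,0],"delta_rot":[0,0,0]},{"gripper":1,"linear":[0.04,0.002,0],"delta_rot":[0,0,0]},{"gripper":1,"linear":[0.065,0.003,0],"delta_rot":[0,0,0]},{"gripper":1,"linear":[0.0785,0.003,0],"delta_rot":[0,0,0]},{"gripper":1,"linear":[0.0785,0.003,-0.01],"delta_rot":[0,0,0]},{"gripper":1,"linear":[0.0785,0.003,-0.03],"delta_rot":[0,0,0]},{"gripper":1,"linear":[0.0785,0.003,-0.05],"delta_rot":[0,0,0]},{"gripper":1,"linear":[0.0785,0.003,-0.065],"delta_rot":[0,0,0]}]}}

```text
clock: 23.75
position: [0.6901, -0.003, 0.0575]
ee_rot: [-0.0, 1.0, 0.0, -0.002]
contact_force: [0.2, 0.0, -0.7]
width: 0.0335
gripper_force: 25.1
```

Emit:
{"name": "send_rows", "arguments": {"increments": [{"gripper":1,"linear":[0,0,-0.01],"delta_rot":[0,0,0]},{"gripper":1,"linear":[0,0,-0.016],"delta_rot":[0,0,0]},{"gripper":1,"linear":[0,0,-0.017],"delta_rot":[0,0,0]},{"gripper":1,"linear":[0,0,-0.017],"delta_rot":[0,0,0]}]}}

```text
clock: 24.15
position: [0.6929, -0.0027, 0.0428]
ee_rot: [0.0, 1.0, 0.0, 0.0]
contact_force: [-0.1, 0.7, -1.3]
width: 0.033
gripper_force: 25.1
```

Not yet in contact. I'll ease down 2 mm, release slowly, then rise.

Emit:
{"name": "send_rows", "arguments": {"increments": [{"gripper":1,"linear":[0,0,-0.001],"delta_rot":[0,0,0]},{"gripper":1,"linear":[0,0,-0.002],"delta_rot":[0,0,0]},{"gripper":1,"linear":[0,0,-0.002],"delta_rot":[0,0,0]},{"gripper":0,"linear":[0,0,-0.002],"delta_rot":[0,0,0]},{"gripper":-0.5,"linear":[0,0,-0.002],"delta_rot":[0,0,0]},{"gripper":-1,"linear":[0,0,-0.002],"delta_rot":[0,0,0]},{"gripper":-1,"linear":[0,0,-0.002],"delta_rot":[0,0,0]},{"gripper":-1,"linear":[0,0,-0.002],"delta_rot":[0,0,0]}]}}

```text
clock: 24.95
position: [0.6925, -0.0027, 0.0402]
ee_rot: [0.0, 1.0, 0.0, -0.0]
contact_force: [-0.3, -0.4, 0.2]
width: 0.0858
gripper_force: 0.0
```

Emit:
{"name": "send_rows", "arguments": {"increments": [{"gripper":-1,"linear":[0,0,0.02],"delta_rot":[0,0,0]},{"gripper":-1,"linear":[0,0,0.05],"delta_rot":[0,0,0]},{"gripper":-1,"linear":[0,0,0.09],"delta_rot":[0,0,0]},{"gripper":-1,"linear":[0,0,0.13],"delta_rot":[0,0,0]},{"gripper":-1,"linear":[-0.04,0,0.16],"delta_rot":[0,0,0]},{"gripper":-1,"linear":[-0.08,0,0.16],"delta_rot":[0,0,0]},{"gripper":-1,"linear":[-0.12,0,0.16],"delta_rot":[0,0,0]},{"gripper":-1,"linear":[-0.12,0,0.16],"delta_rot":[0,0,0]}]}}

```text
clock: 25.75
position: [0.5659, -0.002, 0.2003]
ee_rot: [-0.0, 1.0, 0.0, -0.003]
contact_force: [0.4, 0.1, -0.4]
width: 0.0854
gripper_force: 0.0
```

```bash
python3 w.py w13; python3 - <<'E'
from h import *
import pickle
im=optics.get_image('side');a=im['pixels'][150:400,190:440]
a=cv2.resize(a,None,fx=2.2,fy=2.2,interpolation=cv2.INTER_CUBIC)
w=pickle.load(open('w13.pkl','rb'))[0]['pixels'][:400]
w=cv2.resize(w,(800,500))
cv2.imwrite('pics/final_side.png',a)
E
```

```text
25.75 [ 0.5659 -0.002   0.2003] yaw 0.0008 zax [-0.006  0.    -1.   ] w 0.08542622714056362 [-0.13  0.28  1.57 -0.    1.29  1.44]
```

View pics/final_side.png

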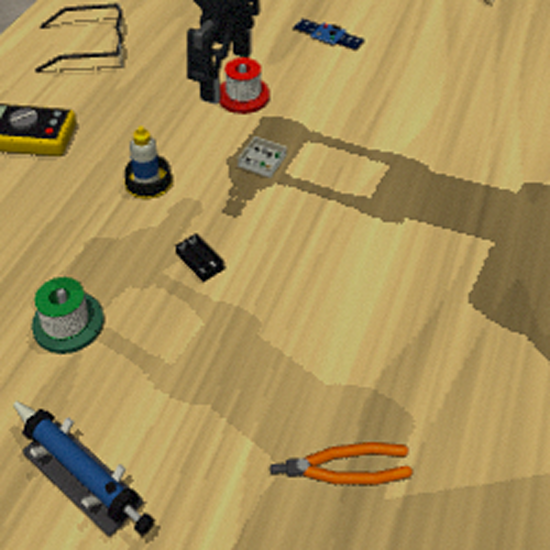

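The side view shows both reels down on their own stands (red (243,85), green (62,310)), the bottle upright in its well (147,165) and the pump in its cradle (80,460). The satellite looks unmoved, so I'll hand in.

```bash
python3 -c "
from rig import sign_off
print(sign_off())"
```

```text
the job is handed in; nothing more can be done
None
```

I handed the job in at about 26 s; the last side view showed both reels on their own colour stands, the flux bottle upright in its well, the pump in both V-rests and the satellite apparently unmoved, but no verdict came back, and I viewed 16 pictures, over the limit of 14.

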